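# Find the rattling project box and hold it out

## Task

One of the three identical closed project boxes has a part loose inside: lift them one at a time and shake each in the air, tipping it lengthwise end to end a few times, until you find the one that rattles, and set any sound one back down, upright, where it stood. Hold the rattling box out to the instructor over the middle of the clipboard, level, still and about a hand's width or two above it, leave the other things on the bench alone, and finish while holding it there: do not put it down.

Things in the scene. Friction and masses are not known exactly. Their poses are not given: they have to be found in the camera images.
- case_a: closed project box 1 of 3, all alike (the name tells neither its place nor whether it rattles): light grey plastic, 125 mm long (x), 54 wide (y), 40 tall (z), flat sides, four lid screws, small sockets in the ends; 170 to 290 g. Stands with its length along world x within 20 degrees, in a row left to right. Origin: centre of its underside, z up
- case_b: closed project box 2 of 3, all alike (the name tells neither its place nor whether it rattles): light grey plastic, 125 mm long (x), 54 wide (y), 40 tall (z), flat sides, four lid screws, small sockets in the ends; 170 to 290 g. Stands with its length along world x within 20 degrees, in a row left to right. Origin: centre of its underside, z up
- case_c: closed project box 3 of 3, all alike (the name tells neither its place nor whether it rattles): light grey plastic, 125 mm long (x), 54 wide (y), 40 tall (z), flat sides, four lid screws, small sockets in the ends; 170 to 290 g. Stands with its length along world x within 20 degrees, in a row left to right. Origin: centre of its underside, z up
- case_a_mid (a point): the middle of case_a, 20 mm above its underside. In the rattling box (any one of the three) a drum-shaped choke, 28 mm across, 24 long, about 110 g, lies loose on its rim near the middle, axis about across the box: it can roll 45 mm to either end; nothing moves in the others
- case_b_mid (a point): the middle of case_b, 20 mm above its underside. The loose choke rolls or slides when its box is tilted lengthwise by more than about 9 degrees or jerked lengthwise harder than about 1.5 m/s2, takes about 0.5 s from end to end at 12 degrees, knocks on the end wall, and stays at that end when the box is brought level gently
- case_c_mid (a point): the middle of case_c, 20 mm above its underside. With a box gripped at its middle, the loose choke going from one end to the other changes the moment about the line across the box by about 0.09 N m, both felt with the box level; a sound box changes nothing
- clipboard: the instructor's small clipboard with a form, lying flat on the far side of the bench, fixed: 160 mm (x, towards the far side) by 230 mm (y), board 4 mm thick, its metal clip up to 14 mm high at its +y end. Origin: centre of its underside
- multimeter: bystander: orange hand multimeter, 180 x 85 x 48 mm, lying face up at the left. Origin: centre of its underside
- pliers: bystander: long-nose pliers with yellow grips, 155 mm long, 12 mm thick, lying flat at the right. Origin: under the joint pin; jaws along +x
- solder_reel: bystander: reel of solder standing on its flange at the right, 60 mm across, 40 mm tall. Origin: centre of its underside
Not all that is in view belongs to the job. Leave any blue, pink or turquoise look-alike of the case_c alone.

How it is judged:
On the way, in this order (a step that is already met when the one before it is completed fails the run):
1. the rattling box is shaken in the air: its loose part runs to one end (20 mm off the middle) (((distance between adrift_c0 and case_a_mid below 0.06 m and height (world z) of case_a above 0.04 m and contact force between case_a and the fingers above 1 N and x of adrift_c0 in the frame of case_a above 0.02 m) or (distance between adrift_c0 and case_b_mid below 0.06 m and height (world z) of case_b above 0.04 m and contact force between case_b and the fingers above 1 N and x of adrift_c0 in the frame of case_b above 0.02 m) or (distance between adrift_c0 and case_c_mid below 0.06 m and height (world z) of case_c above 0.04 m and contact force between case_c and the fingers above 1 N and x of adrift_c0 in the frame of case_c above 0.02 m))).
2. and back to the other end (((distance between adrift_c0 and case_a_mid below 0.06 m and height (world z) of case_a above 0.04 m and contact force between case_a and the fingers above 1 N and x of adrift_c0 in the frame of case_a below -0.02 m) or (distance between adrift_c0 and case_b_mid below 0.06 m and height (world z) of case_b above 0.04 m and contact force between case_b and the fingers above 1 N and x of adrift_c0 in the frame of case_b below -0.02 m) or (distance between adrift_c0 and case_c_mid below 0.06 m and height (world z) of case_c above 0.04 m and contact force between case_c and the fingers above 1 N and x of adrift_c0 in the frame of case_c below -0.02 m))).
3. and to the first end again (((distance between adrift_c0 and case_a_mid below 0.06 m and height (world z) of case_a above 0.04 m and contact force between case_a and the fingers above 1 N and x of adrift_c0 in the frame of case_a above 0.02 m) or (distance between adrift_c0 and case_b_mid below 0.06 m and height (world z) of case_b above 0.04 m and contact force between case_b and the fingers above 1 N and x of adrift_c0 in the frame of case_b above 0.02 m) or (distance between adrift_c0 and case_c_mid below 0.06 m and height (world z) of case_c above 0.04 m and contact force between case_c and the fingers above 1 N and x of adrift_c0 in the frame of case_c above 0.02 m))).
At the end, for the whole second after the job is handed in: The box with the loose part is held by the fingers alone, still (under 0.03 m/s), level within 0.25 rad, its underside 60 to 300 mm above the bench and its middle within 70 mm of the clipboard's centre in plan; the two sound boxes stand free on the bench, upright, within 50 mm of where they started (((distance between adrift_c0 and case_a_mid below 0.06 m and height (world z) of case_a between 0.06 and 0.3 m and angle between case_a's own z axis and vertical below 0.25 rad and horizontal distance between case_a and clipboard below 0.07 m and linear speed of case_a below 0.03 m/s and contact force between case_a and the fingers above 1 N and contact force between case_a and case_b below 0.1 N and contact force between case_a and case_c below 0.1 N and contact force between case_a and clipboard below 0.1 N and contact force between case_a and multimeter below 0.1 N and (height (world z) of case_b below 0.008 m and angle between case_b's own z axis and vertical below 0.1 rad and distance of case_b from where it was at the start of the episode below 0.05 m and linear speed of case_b below 0.03 m/s and contact force between case_b and the fingers below 0.1 N) and (height (world z) of case_c below 0.008 m and angle between case_c's own z axis and vertical below 0.1 rad and distance of case_c from where it was at the start of the episode below 0.05 m and linear speed of case_c below 0.03 m/s and contact force between case_c and the fingers below 0.1 N)) or (distance between adrift_c0 and case_b_mid below 0.06 m and height (world z) of case_b between 0.06 and 0.3 m and angle between case_b's own z axis and vertical below 0.25 rad and horizontal distance between case_b and clipboard below 0.07 m and linear speed of case_b below 0.03 m/s and contact force between case_b and the fingers above 1 N and contact force between case_b and case_a below 0.1 N and contact force between case_b and case_c below 0.1 N and contact force between case_b and clipboard below 0.1 N and contact force between case_b and multimeter below 0.1 N and (height (world z) of case_a below 0.008 m and angle between case_a's own z axis and vertical below 0.1 rad and distance of case_a from where it was at the start of the episode below 0.05 m and linear speed of case_a below 0.03 m/s and contact force between case_a and the fingers below 0.1 N) and (height (world z) of case_c below 0.008 m and angle between case_c's own z axis and vertical below 0.1 rad and distance of case_c from where it was at the start of the episode below 0.05 m and linear speed of case_c below 0.03 m/s and contact force between case_c and the fingers below 0.1 N)) or (distance between adrift_c0 and case_c_mid below 0.06 m and height (world z) of case_c between 0.06 and 0.3 m and angle between case_c's own z axis and vertical below 0.25 rad and horizontal distance between case_c and clipboard below 0.07 m and linear speed of case_c below 0.03 m/s and contact force between case_c and the fingers above 1 N and contact force between case_c and case_a below 0.1 N and contact force between case_c and case_b below 0.1 N and contact force between case_c and clipboard below 0.1 N and contact force between case_c and multimeter below 0.1 N and (height (world z) of case_a below 0.008 m and angle between case_a's own z axis and vertical below 0.1 rad and distance of case_a from where it was at the start of the episode below 0.05 m and linear speed of case_a below 0.03 m/s and contact force between case_a and the fingers below 0.1 N) and (height (world z) of case_b below 0.008 m and angle between case_b's own z axis and vertical below 0.1 rad and distance of case_b from where it was at the start of the episode below 0.05 m and linear speed of case_b below 0.03 m/s and contact force between case_b and the fingers below 0.1 N)))); the arm keeps its last pose, push and grip.
It fails at once if a bystander is pushed aside (30 mm or more) (distance of any of multimeter, pliers, solder_reel from where it was at the start of the episode above 0.03 m).
It also fails if it takes over 72 s, if anything falls off the work surface, if the arm or the gripper's body presses on something with over 40 N, if the wrist force passes 120 N, or if a joint passes its speed limit or range.

## Robot

A 6-joint arm with a two-finger parallel gripper is mounted at the origin on the work surface. World frame = base frame: x ahead of the robot, y to its left, z up, the work surface at z = 0. Lengths are in m, angles in rad, forces in N, time in s.
With the tool pointing down it reaches from about 0.35 to 0.8 m from the base axis. Payload 7.3 kg.
Tool frame: the origin (TCP) lies midway between the tips of the shut fingers; the grasp point (between the pads) lies 19 mm behind it; x points along the fingers, y is the direction in which the jaws open and shut, and the axes are right-handed (so a half turn about x gives the same grasp; the last joint's range is limited). The gripper opens to 85 mm and grips with 20 to 120 N. Pads are 22 mm wide; open, the fingers measure 114 mm over their backs; the gripper's body (76 mm by 85 mm) begins 54 mm behind the grasp point. The pads swing forward as they close: fully open they stand 13 mm farther back than shut.
Start: joints at [-1.367, 0.342, 1.524, -0, 1.275, -0.146], TCP at [0.18, -0.493, 0.231] pointing down, gripper open.
Joint ranges: [-2.53, 2.53], [-0.77, 2.02], [0.04, 2.7], [-1, 4.14], [0.28, 2.66], [-3.11, 3.11]. Speed limits (rad/s): [2.57, 2.57, 3.14, 3.14, 3.14, 3.14].

## Interface

Orientations are given as a unit quaternion [w, x, y, z].
In Python, from plant import manip, imaging gives the robot as it stands.
- The arm moves only by the tool apply_moves, never from a script. Its argument "plan" is a list of rows, each a list of 6 numbers: the shift along the tool's x, y, z in mm, then the turn, a rotation vector about the tool's x, y, z in degrees. In form: [[x, y, z, ax, ay, az], ...]. A call has 1 to 12 rows; each row is the pose to reach, as a shift and turn from the pose commanded when the call began, along the tool's axes at that moment; what a row does not reach only later rows make up. A row lasts 1/12 s, in which the tool goes at most 41.7 mm and 7.16 degrees, less where a joint would pass 70% of its speed; a pose out of reach is approached as far as the arm can. A call with a gripper value outside its range is refused whole. "grip" is the opening, from -1 (shut) to 1 (fully open), set as the call begins (left out, the last holds). The fingers move at their own pace and stop on an object; "newtons" is the grip in N (left out, the last holds). Time passes only in rows, so rows that repeat a pose let the fingers close. It gives the time, the measured TCP pose, the force and the opening at its end, in the units of the state.
- manip.sense(): the state, without advancing time (a new reading comes with each control period).
- imaging.capture(name): name is "side" or "top"; returns a dict with "image" (480x640x3 uint8, blue, green, red), "camera_matrix" (3x3 intrinsics, pixels), "R" (3x3) and "t" (3): a world point X has camera coordinates R X + t. Camera axes: x right, y down, z forward; pixel columns grow to the right and rows downward; lengths in m; the calibration is good to about 2 mm. A picture is of the moment at which its call begins. There is no depth.
- manip.finish_job(): hands the job in, once; it reports no verdict.
The state is a dict: "t": time; "joints": joint angles; "joint_vel": joint speeds; "joint_torque": joint torques, N m; "eef_pos": TCP position; "eef_rot": TCP orientation; "wrist_force": force on the tool from outside, world axes, zero at the start; "moment": the same for the moment, N m; "finger_gap": finger opening in m.
Only numpy, scipy, OpenCV 4.12 (cv2) and the standard library are available. Lean on these libraries where they do the work, as an engineer would, in place of code of your own. Each camera call takes 0.05 s, during which the arm holds its last target.

## Working session

There is one attempt and no reset: what is moved stays moved. The work goes in short steps, Python scripts to look and compute and a tool call to move; the robot and the scene stay as the last step left them, time stands still between calls to the robot, and variables do not carry over. Pictures are saved under pics/ and viewed, and the job is handed in when it is done.

Besides the shell and the picture viewer there is one more tool, called in YAML: its name, and indented under it one key for each argument. apply_moves: Moves the arm, as the interface text tells. Its arguments: {"type":"object","properties":{"plan":{"type":"array","items":{"type":"array","items":{"type":"number"}}},"grip":{"type":"number"},"newtons":{"type":"number"}},"required":["plan"]}

```bash
ls; mkdir -p pics; python3 - <<'E'
from plant import manip, imaging
import cv2
print(manip.sense())
for n in("top","side"):
    c=imaging.capture(n); cv2.imwrite(f"pics/{n}0.png",c["image"]); print(n,c["camera_matrix"],c["R"],c["t"])
E
```

```text
pics
{'t': 0.0, 'joints': array([-1.36698718e+00,  3.42697712e-01,  1.52503335e+00,  3.75564897e-05,
        1.27540741e+00, -1.45977469e-01]), 'joint_vel': array([-0.00093229,  0.00115477,  0.00100183,  0.00031464, -0.00063066,
       -0.00057782]), 'joint_torque': array([-7.53004260e-04, -4.33672071e+01, -2.46007544e+01, -1.16618726e-04,
        7.91349536e-03,  4.21148104e-05]), 'eef_pos': array([ 0.17987507, -0.49278824,  0.23063324]), 'eef_rot': array([-0.12248823, -0.6963173 , -0.12358157,  0.69632352]), 'wrist_force': array([-0.07454758,  0.80474016, -0.18787972]), 'moment': array([-0.0171321 ,  0.01279019,  0.01485073]), 'finger_gap': 0.08518751604102862}
top [[497.77597583   0.         323.54764727]
 [  0.         497.77597583 236.7189599 ]
 [  0.           0.           1.        ]] [[ 0.00213953 -0.99982405  0.01863557]
 [-0.9881418  -0.00497492 -0.15346347]
 [ 0.15352918 -0.01808625 -0.98797858]] [-3.79625373e-04  5.30350650e-01  1.07640755e+00]
side [[444.27127882   0.         323.15743648]
 [  0.         444.27127882 240.46691575]
 [  0.           0.           1.        ]] [[ 0.93372361 -0.35764027  0.01592678]
 [-0.24589874 -0.67305258 -0.69751992]
 [ 0.26018077  0.64737444 -0.71638837]] [-0.49433855  0.17875951  0.79918285]
```

View pics/top0.png

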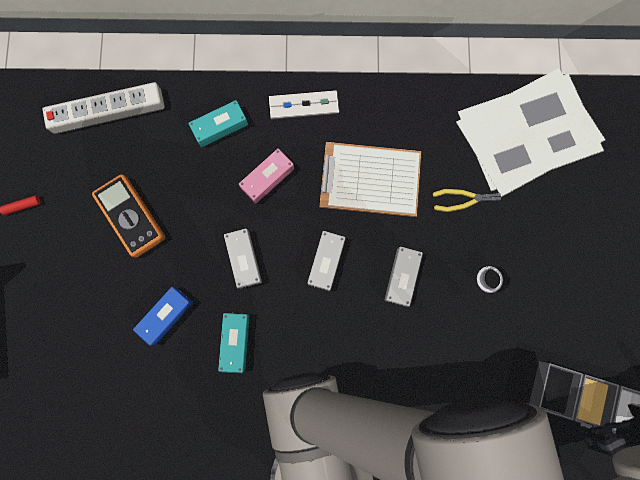

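View pics/side0.png

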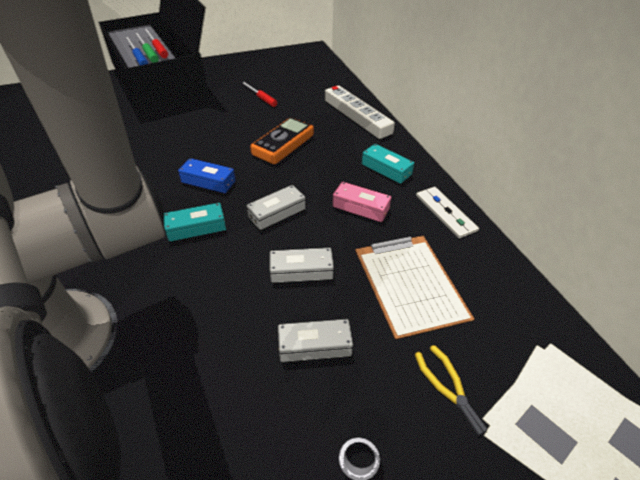

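Candidates in the top view: grey at (242,258), (326,261) and (404,276). The look-alikes are blue (162,316), turquoise (234,343) and (218,122), and pink (266,176). Only the three light-grey boxes fit the description. I'll enlarge them to confirm and fit their poses.

```bash
cat > h.py <<'E'
import numpy as np, cv2
from plant import manip, imaging
from scipy.optimize import minimize
from scipy.spatial.transform import Rotation as Rn
def rot(q): return Rn.from_quat(np.r_[q[1:],q[0]])
def proj(c,X): 
    p=np.asarray(X)@c["R"].T+c["t"]; p=p@c["camera_matrix"].T; return p[:,:2]/p[:,2:]
def unproj(c,uv,z):
    d=c["R"].T@np.linalg.inv(c["camera_matrix"])@np.r_[uv,1]; o=-c["R"].T@c["t"]; return o+d*(z-o[2])/d[2]
def cub(x,y,th,L=.125,W=.054,H=.04):
    P=np.array([[a*L/2,b*W/2,h] for a in(-1,1) for b in(-1,1) for h in(0,H)]); 
    P[:,:2]=P[:,:2]@np.array([[np.cos(th),np.sin(th)],[-np.sin(th),np.cos(th)]]); return P+[x,y,0]
def mask(im):
    hsv=cv2.cvtColor(im,cv2.COLOR_BGR2HSV); return ((hsv[...,1]<60)&(hsv[...,2]>75)).astype(np.uint8)
def fit(c,uv,r=48):
    m=mask(c["image"]); n,l,s,_=cv2.connectedComponentsWithStats(m)
    lab=l[int(uv[1]),int(uv[0])]
    m=cv2.morphologyEx((l==lab).astype(np.uint8),cv2.MORPH_CLOSE,np.ones((7,7)))
    S=4; M=cv2.resize(m,None,fx=S,fy=S,interpolation=cv2.INTER_LINEAR)
    def cost(p):
        q=(proj(c,cub(*p))+.5)*S; h=cv2.convexHull(q.astype(np.float32)); I=np.zeros_like(M)
        cv2.fillConvexPoly(I,np.round(h*16).astype(np.int32),1,shift=4); return (I!=M).sum()/M.sum()
    g=unproj(c,uv,.02); best=None
    for th in np.radians([-20,-10,0,10,20]):
        o=minimize(cost,[g[0],g[1],th],method="Nelder-Mead",options=dict(initial_simplex=[[g[0],g[1],th],[g[0]+.01,g[1],th],[g[0],g[1]+.01,th],[g[0],g[1],th+.1]]))
        if best is None or o.fun<best.fun: best=o
    return best.x,best.fun
E
python3 - <<'E'
from h import *
t=imaging.capture("top"); s=imaging.capture("side")
for a,b in [((242,250),(277,210)),((326,250),(320,262)),((404,265),(330,335))]:
    for c,uv in((t,a),(s,b)):
        p,f=fit(c,uv); print(p[:2].round(4),np.degrees(p[2]).round(1),round(f,3))
for uv in[(328,142),(421,150),(417,215),(320,207)]: print(unproj(t,uv,.004).round(3))
for n,uv in dict(mm=(128,215),reel=(489,279),pl=(478,197),ppl=(434,200),pink=(266,176),tq=(234,343),blue=(162,316)).items(): print(n,unproj(t,uv,.03).round(3))
cv2.imwrite("pics/crop.png",cv2.resize(t["image"][220:320,215:435],None,fx=3.5,fy=3.5))
E
```

```text
[0.4844 0.1857] 15.9 0.061
[0.4838 0.188 ] 16.4 0.058
[ 0.4795 -0.0039] -16.0 0.039
[ 0.4789 -0.0016] -16.2 0.042
[ 0.4445 -0.1785] -15.0 0.045
[ 0.444  -0.1768] -15.0 0.043
[ 0.765 -0.009  0.004]
[ 0.747 -0.232  0.004]
[ 0.589 -0.218  0.004]
[0.606 0.009 0.004]
mm [0.58  0.445 0.03 ]
reel [ 0.438 -0.371  0.03 ]
pl [ 0.627 -0.355  0.03 ]
ppl [ 0.619 -0.253  0.03 ]
pink [0.673 0.134 0.03 ]
tq [0.296 0.197 0.03 ]
blue [0.354 0.356 0.03 ]
```

View pics/crop.png

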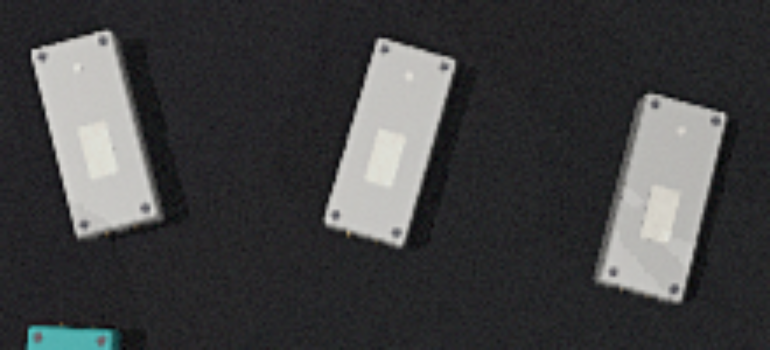

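The crop shows three light-grey boxes with four lid screws each, none of them coloured. These are the real ones, and I'll start with the right-hand box.

```bash
cat >> h.py <<'E'
def down(yaw):  # tool x down, tool y across box (perp. to box length); choose half-turn nearest to present
    out=[]
    for k in(0,np.pi):
        y=np.array([-np.sin(yaw+k),np.cos(yaw+k),0]); x=np.array([0,0,-1.]); out.append(Rn.from_matrix(np.c_[x,y,np.cross(x,y)]))
    return out
def plan(pos,yaw,st=None):
    st=st or manip.sense(); R=rot(st["eef_rot"])
    T=min(down(yaw),key=lambda t:(R.inv()*t).magnitude())
    sh=R.inv().apply(np.asarray(pos)-st["eef_pos"])*1e3; rv=(R.inv()*T).as_rotvec(degrees=True)
    print("t",round(st["t"],2),"pos",st["eef_pos"].round(4),"axes",R.as_matrix().round(3).tolist(),"\nshift",sh.round(1),"turn",rv.round(2),"j",st["joints"].round(3),"gap",round(st["finger_gap"],4),"F",st["wrist_force"].round(2),"M",R.inv().apply(st["moment"]).round(3))
E
python3 - <<'E'
from h import *
plan([.444,-.1777,.12],np.radians(-15))
E
```

```text
t 0.2 pos [ 0.1799 -0.493   0.2309] axes [[-0.0, 0.343, -0.939], [0.001, -0.939, -0.343], [-1.0, -0.001, -0.0]] 
shift [ 111.1 -205.6 -356.1] turn [3.504e+01 1.000e-02 6.000e-02] j [-1.367  0.343  1.525  0.     1.275 -0.146] gap 0.0856 F [-0.02  0.33 -1.21] M [ 0.021  0.01  -0.009]
```

apply_moves:
  plan:
    - [20,-40,-70,7,0,0]
    - [30,-80,-140,14,0,0]
    - [40,-110,-190,20,0,0]
    - [50,-140,-240,26,0,0]
    - [55,-165,-285,30,0,0]
    - [60,-185,-320,33,0,0]
    - [70,-200,-345,35,0,0]
    - [90,-205,-356,35,0,0]
    - [110,-205.6,-356,35,0,0]
    - [110,-205.6,-356,35,0,0]
    - [110,-205.6,-356,35,0,0]
    - [110,-205.6,-356,35,0,0]
  grip: 1
  newtons: 80

```text
t: 1.2
eef_pos: [0.4444, -0.1748, 0.1192]
eef_rot: [0.091, -0.7, 0.09, 0.703]
wrist_force: [-0.1, 0.1, -0.5]
finger_gap: 0.0859
```

```bash
python3 - <<'E'
from h import *
plan([.444,-.1777,.006],np.radians(-15))
E
```

```text
t 1.2 pos [ 0.4444 -0.1748  0.1192] axes [[-0.003, -0.254, -0.967], [0.003, -0.967, 0.254], [-1.0, -0.002, 0.004]] 
shift [113.2   3.1  -0.8] turn [0.28 0.22 0.1 ] j [-5.360e-01  3.870e-01  1.805e+00  1.000e-03  9.530e-01  1.291e+00] gap 0.0859 F [-0.08  0.06 -0.46] M [ 0.026 -0.021  0.045]
```

apply_moves:
  plan:
    - [25,2,0,0,0,0]
    - [50,2,0,0,0,0]
    - [75,2,0,0,0,0]
    - [95,2,0,0,0,0]
    - [108,2,0,0,0,0]
    - [113,2,0,0,0,0]
    - [113,2,0,0,0,0]
    - [113,2,0,0,0,0]

```text
t: 1.87
eef_pos: [0.4436, -0.1808, 0.009]
eef_rot: [-0.092, 0.701, -0.092, -0.701]
wrist_force: [0.1, 0.2, 1.2]
finger_gap: 0.0854
```

apply_moves:
  plan:
    - [0,0,0,0,0,0]
    - [0,0,0,0,0,0]
    - [0,0,0,0,0,0]
    - [0,0,0,0,0,0]
    - [0,0,0,0,0,0]
    - [0,0,0,0,0,0]
    - [0,0,0,0,0,0]
    - [0,0,0,0,0,0]
  grip: -1

```text
t: 2.53
eef_pos: [0.444, -0.1803, 0.0096]
eef_rot: [-0.092, 0.702, -0.092, -0.7]
wrist_force: [-0.5, 1.0, 7.5]
finger_gap: 0.0529
```

```bash
python3 - <<'E'
from h import *
plan([.444,-.1777,.006],np.radians(-15))
E
```

```text
t 2.53 pos [ 0.444  -0.1803  0.0096] axes [[0.002, -0.258, -0.966], [-0.001, -0.966, 0.258], [-1.0, 0.001, -0.002]] 
shift [ 3.6 -2.5  0.7] turn [ 0.05 -0.12 -0.04] j [-0.546  0.569  1.901 -0.     0.669  1.286] gap 0.0529 F [-0.54  0.98  7.52] M [-0.032 -0.227 -0.255]
```

apply_moves:
  plan:
    - [-10,0,0,0,0,0]
    - [-35,0,0,0,0,0]
    - [-65,0,0,0,0,0]
    - [-95,0,0,0,0,0]
    - [-125,0,0,0,0,0]
    - [-145,0,0,0,0,0]
    - [-150,0,0,0,0,0]
    - [-150,0,0,0,0,0]
    - [-150,0,0,0,0,0]
    - [-150,0,0,0,0,0]

```text
t: 3.37
eef_pos: [0.4425, -0.1794, 0.1568]
eef_rot: [0.092, -0.7, 0.092, 0.702]
wrist_force: [0.7, 0.7, -2.7]
finger_gap: 0.0529
```

```bash
python3 - <<'E'
from h import *
plan([.444,-.1777,.006],np.radians(-15))
E
```

```text
t 3.37 pos [ 0.4425 -0.1794  0.1568] axes [[-0.003, -0.258, -0.966], [0.002, -0.966, 0.258], [-1.0, -0.001, 0.003]] 
shift [150.8  -2.   -1.5] turn [0.04 0.17 0.05] j [-0.546  0.336  1.759 -0.     1.049  1.286] gap 0.0529 F [ 0.65  0.71 -2.7 ] M [-0.006  0.091  0.032]
```

apply_moves:
  plan:
    - [0,0,0,0,5,0]
    - [0,0,0,0,10,0]
    - [0,0,0,0,15,0]
    - [0,0,0,0,20,0]
    - [0,0,0,0,20,0]
    - [0,0,0,0,20,0]
    - [0,0,0,0,20,0]
    - [0,0,0,0,20,0]
    - [0,0,0,0,15,0]
    - [0,0,0,0,10,0]
    - [0,0,0,0,5,0]
    - [0,0,0,0,0,0]

```text
t: 4.37
eef_pos: [0.4444, -0.1807, 0.159]
eef_rot: [0.092, -0.7, 0.093, 0.702]
wrist_force: [-0.1, 0.6, -3.1]
finger_gap: 0.0526
```

apply_moves:
  plan:
    - [0,0,0,0,0,0]
    - [0,0,0,0,0,0]
    - [0,0,0,0,0,0]

```text
t: 4.62
eef_pos: [0.4433, -0.1797, 0.1577]
eef_rot: [-0.092, 0.701, -0.092, -0.701]
wrist_force: [0.1, -0.4, -3.0]
finger_gap: 0.0525
```

```bash
python3 - <<'E'
from h import *
plan([.444,-.1777,.006],np.radians(-15))
E
```

```text
t 4.62 pos [ 0.4433 -0.1797  0.1577] axes [[0.0, -0.258, -0.966], [0.0, -0.966, 0.258], [-1.0, -0.0, -0.0]] 
shift [ 1.517e+02 -2.100e+00 -1.000e-01] turn [ 0.06 -0.02  0.01] j [-0.546  0.335  1.758  0.     1.048  1.286] gap 0.0525 F [ 0.05 -0.41 -2.98] M [-0.048 -0.016  0.022]
```

apply_moves:
  plan:
    - [0,0,0,0,-5,0]
    - [0,0,0,0,-10,0]
    - [0,0,0,0,-15,0]
    - [0,0,0,0,-20,0]
    - [0,0,0,0,-20,0]
    - [0,0,0,0,-20,0]
    - [0,0,0,0,-20,0]
    - [0,0,0,0,-20,0]
    - [0,0,0,0,-15,0]
    - [0,0,0,0,-10,0]
    - [0,0,0,0,-5,0]
    - [0,0,0,0,0,0]

```text
t: 5.62
eef_pos: [0.443, -0.1799, 0.1593]
eef_rot: [-0.091, 0.703, -0.093, -0.699]
wrist_force: [0.8, -0.1, -3.1]
finger_gap: 0.0524
```

apply_moves:
  plan:
    - [0,0,0,0,0,0]
    - [0,0,0,0,0,0]
    - [0,0,0,0,0,0]

```text
t: 5.87
eef_pos: [0.4437, -0.1803, 0.1591]
eef_rot: [-0.092, 0.701, -0.092, -0.701]
wrist_force: [0.9, -1.1, -2.8]
finger_gap: 0.0527
```

```bash
python3 - <<'E'
from h import *
plan([.444,-.1777,.006],np.radians(-15))
E
```

```text
t 5.87 pos [ 0.4437 -0.1803  0.1591] axes [[0.0, -0.258, -0.966], [-0.001, -0.966, 0.258], [-1.0, 0.001, -0.0]] 
shift [153.1  -2.7   0.4] turn [ 0.02 -0.02 -0.04] j [-5.460e-01  3.340e-01  1.755e+00 -1.000e-03  1.052e+00  1.287e+00] gap 0.0527 F [ 0.94 -1.11 -2.82] M [-0.044  0.064  0.013]
```

```bash
cat >> h.py <<'E'
def meas(n=10):
    r=[]
    for _ in range(n):
        imaging.capture("top"); s=manip.sense(); R=rot(s["eef_rot"]); r.append(np.r_[R.inv().apply(s["moment"]),s["wrist_force"]])
    r=np.array(r); print("t",round(s["t"],2),"mean",r.mean(0).round(3),"sem",(r.std(0)/n**.5).round(3),"My",r[:,1].round(3))
E
python3 -c "
from h import *
meas()"
```

```text
t 6.37 mean [-9.000e-03 -1.000e-03 -4.000e-03  6.000e-02  8.300e-02 -2.874e+00] sem [0.012 0.007 0.009 0.166 0.145 0.194] My [-0.009 -0.031 -0.006  0.009 -0.007  0.046 -0.027  0.033 -0.012 -0.006]
```

apply_moves:
  plan:
    - [0,0,0,0,6,0]
    - [0,0,0,0,12,0]
    - [0,0,0,0,18,0]
    - [0,0,0,0,24,0]
    - [0,0,0,0,24,0]
    - [0,0,0,0,24,0]
    - [0,0,0,0,24,0]
    - [0,0,0,0,20,0]
    - [0,0,0,0,15,0]
    - [0,0,0,0,10,0]
    - [0,0,0,0,4,0]
    - [0,0,0,0,0,0]

```text
t: 7.37
eef_pos: [0.4457, -0.1818, 0.1597]
eef_rot: [0.091, -0.7, 0.094, 0.702]
wrist_force: [0.1, -0.2, -2.9]
finger_gap: 0.0532
```

```bash
python3 -c "
from h import *
meas(12)"
```

```text
t 7.97 mean [ 0.     0.012 -0.014  0.154 -0.234 -2.655] sem [0.008 0.015 0.007 0.225 0.178 0.223] My [ 0.145  0.033 -0.047  0.012 -0.024  0.03  -0.001  0.04   0.024  0.02
 -0.062 -0.025]
```

The cross-axis moment was -0.001 and +0.012 N m after tipping each way, against an expected 0.09. The right box is sound, so I'll set it back.

apply_moves:
  plan:
    - [35,0,0,0,0,0]
    - [70,0,0,0,0,0]
    - [100,0,0,0,0,0]
    - [125,0,0,0,0,0]
    - [138,0,0,0,0,0]
    - [144,0,0,0,0,0]
    - [148,0,0,0,0,0]
    - [150,0,0,0,0,0]
    - [150,0,0,0,0,0]
    - [150,0,0,0,0,0]

```text
t: 8.8
eef_pos: [0.4442, -0.1805, 0.0096]
eef_rot: [-0.092, 0.702, -0.092, -0.7]
wrist_force: [-2.4, -0.4, 2.4]
finger_gap: 0.0529
```

apply_moves:
  plan:
    - [0,0,0,0,0,0]
    - [0,0,0,0,0,0]
    - [0,0,0,0,0,0]
    - [0,0,0,0,0,0]
    - [0,0,0,0,0,0]
  grip: 1

```text
t: 9.22
eef_pos: [0.4436, -0.1801, 0.0084]
eef_rot: [-0.092, 0.701, -0.092, -0.701]
wrist_force: [-0.2, -0.1, -0.9]
finger_gap: 0.0855
```

apply_moves:
  plan:
    - [-15,0,0,0,0,0]
    - [-40,0,0,0,0,0]
    - [-80,0,0,0,0,0]
    - [-110,0,0,0,0,0]
    - [-110,0,0,0,0,0]
    - [-110,0,0,0,0,0]

```text
t: 9.72
eef_pos: [0.4443, -0.1805, 0.1199]
eef_rot: [-0.091, 0.702, -0.093, -0.7]
wrist_force: [0.7, 0.2, -1.4]
finger_gap: 0.0852
```

```bash
python3 - <<'E'
from h import *
s=imaging.capture("side")
cv2.imwrite("pics/side1.png",s["image"])
plan([.479,-.003,.12],np.radians(-16.1))
E
```

```text
t 9.77 pos [ 0.4434 -0.18    0.1185] axes [[0.001, -0.258, -0.966], [-0.001, -0.966, 0.258], [-1.0, 0.0, -0.001]] 
shift [  -1.6 -180.2   11.3] turn [ 1.14 -0.05 -0.02] j [-0.546  0.388  1.808 -0.     0.946  1.286] gap 0.0851 F [ 0.29  0.64 -1.28] M [-0.028 -0.055  0.043]
```

View pics/side1.png

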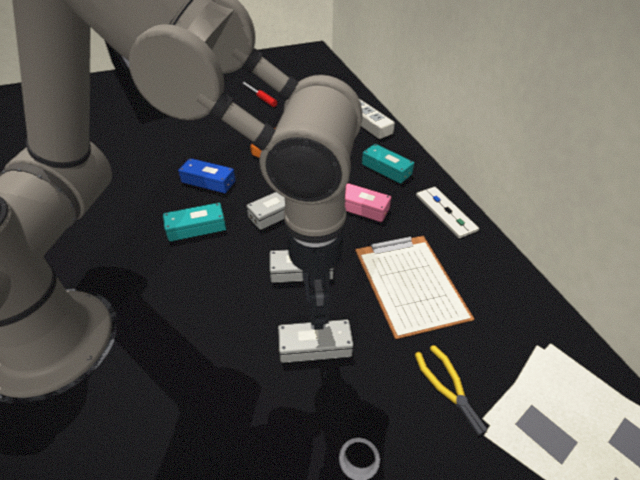

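The right box is back upright at (316,340), the same pixels as before. Next is the middle box.

apply_moves:
  plan:
    - [0,-35,2,1,0,0]
    - [0,-75,5,1,0,0]
    - [0,-115,8,1,0,0]
    - [0,-150,10,1,0,0]
    - [0,-175,11,1,0,0]
    - [0,-180,11,1,0,0]
    - [0,-180,11,1,0,0]
    - [0,-180,11,1,0,0]

```text
t: 10.43
eef_pos: [0.4786, -0.0035, 0.1172]
eef_rot: [0.098, -0.7, 0.098, 0.701]
wrist_force: [0.4, -0.6, -0.7]
finger_gap: 0.0857
```

```bash
python3 - <<'E'
from h import *
plan([.479,-.003,.009],np.radians(-16.1))
E
```

```text
t 10.43 pos [ 0.4786 -0.0035  0.1172] axes [[-0.002, -0.274, -0.962], [-0.0, -0.962, 0.274], [-1.0, 0.001, 0.002]] 
shift [108.2  -0.7  -0.5] turn [ 0.19  0.12 -0.04] j [-1.670e-01  3.910e-01  1.806e+00 -1.000e-03  9.470e-01  1.681e+00] gap 0.0857 F [ 0.43 -0.57 -0.73] M [ 0.011  0.029 -0.011]
```

apply_moves:
  plan:
    - [30,0,0,0,0,0]
    - [60,0,0,0,0,0]
    - [85,0,0,0,0,0]
    - [100,0,0,0,0,0]
    - [109,0,0,0,0,0]
    - [109,0,0,0,0,0]
    - [109,0,0,0,0,0]

```text
t: 11.02
eef_pos: [0.4792, -0.0042, 0.0092]
eef_rot: [0.099, -0.7, 0.099, 0.7]
wrist_force: [0.3, 0.7, 0.6]
finger_gap: 0.0854
```

apply_moves:
  plan:
    - [0,0,0,0,0,0]
    - [0,0,0,0,0,0]
    - [0,0,0,0,0,0]
    - [0,0,0,0,0,0]
    - [0,0,0,0,0,0]
    - [0,0,0,0,0,0]
    - [0,0,0,0,0,0]
  grip: -1

```text
t: 11.6
eef_pos: [0.4801, -0.0035, 0.0107]
eef_rot: [-0.098, 0.701, -0.098, -0.699]
wrist_force: [-0.8, -1.1, 6.5]
finger_gap: 0.0528
```

apply_moves:
  plan:
    - [-10,0,0,0,0,0]
    - [-35,0,0,0,0,0]
    - [-65,0,0,0,0,0]
    - [-95,0,0,0,0,0]
    - [-125,0,0,0,0,0]
    - [-145,0,0,0,0,0]
    - [-150,0,0,0,0,0]
    - [-150,0,0,0,0,0]

```text
t: 12.27
eef_pos: [0.4799, -0.0033, 0.161]
eef_rot: [-0.098, 0.702, -0.098, -0.699]
wrist_force: [-0.4, -1.2, -2.1]
finger_gap: 0.0526
```

apply_moves:
  plan:
    - [0,0,0,0,6,0]
    - [0,0,0,0,12,0]
    - [0,0,0,0,18,0]
    - [0,0,0,0,24,0]
    - [0,0,0,0,24,0]
    - [0,0,0,0,24,0]
    - [0,0,0,0,24,0]
    - [0,0,0,0,20,0]
    - [0,0,0,0,15,0]
    - [0,0,0,0,10,0]
    - [0,0,0,0,4,0]
    - [0,0,0,0,0,0]

```text
t: 13.27
eef_pos: [0.4818, -0.0038, 0.1603]
eef_rot: [0.099, -0.699, 0.097, 0.702]
wrist_force: [-0.1, -0.4, -2.8]
finger_gap: 0.0527
```

apply_moves:
  plan:
    - [0,0,0,0,0,0]
    - [0,0,0,0,0,0]

```text
t: 13.43
eef_pos: [0.4807, -0.0038, 0.1588]
eef_rot: [-0.098, 0.7, -0.098, -0.7]
wrist_force: [0.3, 0.0, -2.0]
finger_gap: 0.0528
```

```bash
python3 -c "
from h import *
meas(12)"
```

```text
t 14.03 mean [-3.000e-03 -9.000e-03 -1.000e-03 -1.160e-01 -1.080e-01 -1.912e+00] sem [0.01  0.011 0.004 0.127 0.161 0.166] My [-0.069 -0.007 -0.    -0.     0.018  0.038  0.068 -0.024  0.005 -0.065
 -0.014 -0.054]
```

apply_moves:
  plan:
    - [0,0,0,0,-6,0]
    - [0,0,0,0,-12,0]
    - [0,0,0,0,-18,0]
    - [0,0,0,0,-24,0]
    - [0,0,0,0,-24,0]
    - [0,0,0,0,-24,0]
    - [0,0,0,0,-24,0]
    - [0,0,0,0,-20,0]
    - [0,0,0,0,-15,0]
    - [0,0,0,0,-10,0]
    - [0,0,0,0,-4,0]
    - [0,0,0,0,0,0]

```text
t: 15.03
eef_pos: [0.4781, -0.0027, 0.161]
eef_rot: [-0.098, 0.703, -0.098, -0.697]
wrist_force: [-0.1, 0.2, -1.5]
finger_gap: 0.0529
```

apply_moves:
  plan:
    - [0,0,0,0,0,0]
    - [0,0,0,0,0,0]

```text
t: 15.2
eef_pos: [0.4783, -0.0027, 0.1608]
eef_rot: [-0.098, 0.701, -0.098, -0.7]
wrist_force: [0.4, 0.6, -1.7]
finger_gap: 0.0529
```

```bash
python3 -c "
from h import *
meas(12)"
```

```text
t 15.8 mean [ 0.003  0.023  0.011  0.141  0.173 -1.94 ] sem [0.008 0.01  0.005 0.124 0.184 0.122] My [ 0.02   0.054 -0.037 -0.004  0.004  0.05   0.083  0.062  0.028 -0.001
 -0.02   0.035]
```

The change is 0.03 ± 0.015 N m, which is probably sound. I'll tip it once more with a longer dwell to be sure.

apply_moves:
  plan:
    - [0,0,0,0,6,0]
    - [0,0,0,0,12,0]
    - [0,0,0,0,18,0]
    - [0,0,0,0,24,0]
    - [0,0,0,0,28,0]
    - [0,0,0,0,28,0]
    - [0,0,0,0,28,0]
    - [0,0,0,0,28,0]
    - [0,0,0,0,28,0]
    - [0,0,0,0,28,0]

```text
t: 16.63
eef_pos: [0.4803, -0.0036, 0.1596]
eef_rot: [-0.072, 0.849, -0.119, -0.51]
wrist_force: [0.5, 0.1, -2.7]
finger_gap: 0.0526
```

apply_moves:
  plan:
    - [0,0,0,0,-5,0]
    - [0,0,0,0,-10,0]
    - [0,0,0,0,-15,0]
    - [0,0,0,0,-20,0]
    - [0,0,0,0,-24,0]
    - [0,0,0,0,-27,0]
    - [0,0,0,0,-28,0]
    - [0,0,0,0,-28,0]
    - [0,0,0,0,-28,0]
    - [0,0,0,0,-28,0]

```text
t: 17.47
eef_pos: [0.4787, -0.0031, 0.1591]
eef_rot: [-0.098, 0.7, -0.098, -0.7]
wrist_force: [0.5, 0.3, -2.5]
finger_gap: 0.0528
```

```bash
python3 -c "
from h import *
meas(16)"
```

```text
t 18.27 mean [-0.     0.008 -0.013 -0.175  0.145 -1.798] sem [0.007 0.006 0.008 0.085 0.088 0.097] My [ 0.012 -0.023  0.013 -0.027  0.009 -0.016 -0.009  0.025  0.008  0.003
  0.014 -0.003  0.069  0.034 -0.016  0.04 ]
```

The mean is 0.008 after tipping, with no shift, so the middle box is sound too. I'll set it back.

apply_moves:
  plan:
    - [35,0,0,0,0,0]
    - [70,0,0,0,0,0]
    - [100,0,0,0,0,0]
    - [125,0,0,0,0,0]
    - [138,0,0,0,0,0]
    - [144,0,0,0,0,0]
    - [148,0,0,0,0,0]
    - [150,0,0,0,0,0]
    - [150,0,0,0,0,0]
    - [150,0,0,0,0,0]

```text
t: 19.1
eef_pos: [0.4799, -0.0034, 0.0107]
eef_rot: [-0.098, 0.701, -0.098, -0.7]
wrist_force: [-3.3, 0.5, 6.8]
finger_gap: 0.0528
```

apply_moves:
  plan:
    - [0,0,0,0,0,0]
    - [0,0,0,0,0,0]
    - [0,0,0,0,0,0]
    - [0,0,0,0,0,0]
    - [0,0,0,0,0,0]
  grip: 1

```text
t: 19.52
eef_pos: [0.4794, -0.0033, 0.0093]
eef_rot: [-0.098, 0.7, -0.098, -0.7]
wrist_force: [0.3, -0.3, 0.2]
finger_gap: 0.0855
```

apply_moves:
  plan:
    - [-15,0,0,0,0,0]
    - [-40,0,0,0,0,0]
    - [-80,0,0,0,0,0]
    - [-110,0,0,0,0,0]
    - [-110,0,0,0,0,0]
    - [-110,0,0,0,0,0]

```text
t: 20.02
eef_pos: [0.4804, -0.0034, 0.1209]
eef_rot: [-0.098, 0.702, -0.098, -0.699]
wrist_force: [0.5, -0.5, -0.5]
finger_gap: 0.0852
```

```bash
python3 - <<'E'
from h import *
plan([.484,.187,.12],np.radians(16.1))
E
```

```text
t 20.02 pos [ 0.4804 -0.0034  0.1209] axes [[0.004, -0.275, -0.961], [-0.001, -0.961, 0.275], [-1.0, -0.0, -0.004]] 
shift [   0.7 -184.1   48.8] turn [-32.06  -0.25  -0.05] j [-0.167  0.385  1.803 -0.     0.949  1.683] gap 0.0852 F [ 0.46 -0.54 -0.53] M [-0.049  0.032  0.06 ]
```

apply_moves:
  plan:
    - [0,-35,8,-6,0,0]
    - [0,-75,18,-13,0,0]
    - [0,-110,28,-20,0,0]
    - [0,-145,38,-26,0,0]
    - [0,-170,45,-30,0,0]
    - [0,-182,48,-32,0,0]
    - [0,-184,49,-32,0,0]
    - [0,-184,49,-32,0,0]
    - [0,-184,49,-32,0,0]

```text
t: 20.77
eef_pos: [0.4824, 0.1859, 0.1186]
eef_rot: [-0.098, -0.7, -0.098, 0.701]
wrist_force: [0.0, -0.3, -0.6]
finger_gap: 0.0849
```

```bash
python3 - <<'E'
from h import *
plan([.484,.187,.009],np.radians(16.1))
E
```

```text
t 20.77 pos [0.4824 0.1859 0.1186] axes [[-0.001, 0.274, -0.962], [-0.001, -0.962, -0.274], [-1.0, 0.0, 0.002]] 
shift [109.6  -0.6  -2. ] turn [-0.17  0.09 -0.03] j [ 2.200e-01  4.490e-01  1.701e+00 -1.000e-03  9.930e-01  1.513e+00] gap 0.0849 F [ 0.01 -0.34 -0.58] M [-0.008 -0.035 -0.019]
```

apply_moves:
  plan:
    - [30,0,-1,0,0,0]
    - [60,0,-1,0,0,0]
    - [85,0,-1,0,0,0]
    - [100,0,-1,0,0,0]
    - [109,0,-1,0,0,0]
    - [109,0,-1,0,0,0]
    - [109,0,-1,0,0,0]

```text
t: 21.35
eef_pos: [0.484, 0.1865, 0.0105]
eef_rot: [-0.098, -0.7, -0.098, 0.7]
wrist_force: [0.2, -0.0, -0.4]
finger_gap: 0.0852
```

apply_moves:
  plan:
    - [0,0,0,0,0,0]
    - [0,0,0,0,0,0]
    - [0,0,0,0,0,0]
    - [0,0,0,0,0,0]
    - [0,0,0,0,0,0]
    - [0,0,0,0,0,0]
    - [0,0,0,0,0,0]
  grip: -1

```text
t: 21.93
eef_pos: [0.4848, 0.1874, 0.0119]
eef_rot: [0.099, 0.701, 0.099, -0.699]
wrist_force: [-0.9, -3.6, 7.5]
finger_gap: 0.0528
```

apply_moves:
  plan:
    - [-10,0,0,0,0,0]
    - [-35,0,0,0,0,0]
    - [-65,0,0,0,0,0]
    - [-95,0,0,0,0,0]
    - [-125,0,0,0,0,0]
    - [-145,0,0,0,0,0]
    - [-150,0,0,0,0,0]
    - [-150,0,0,0,0,0]

```text
t: 22.6
eef_pos: [0.4841, 0.1877, 0.1619]
eef_rot: [0.099, 0.701, 0.099, -0.699]
wrist_force: [0.5, -0.7, -3.2]
finger_gap: 0.053
```

apply_moves:
  plan:
    - [0,0,0,0,6,0]
    - [0,0,0,0,12,0]
    - [0,0,0,0,18,0]
    - [0,0,0,0,24,0]
    - [0,0,0,0,24,0]
    - [0,0,0,0,24,0]
    - [0,0,0,0,24,0]
    - [0,0,0,0,20,0]
    - [0,0,0,0,15,0]
    - [0,0,0,0,10,0]
    - [0,0,0,0,4,0]
    - [0,0,0,0,0,0]

```text
t: 23.6
eef_pos: [0.4863, 0.1878, 0.1613]
eef_rot: [-0.099, -0.699, -0.098, 0.701]
wrist_force: [0.9, -0.3, -4.1]
finger_gap: 0.0526
```

apply_moves:
  plan:
    - [0,0,0,0,0,0]
    - [0,0,0,0,0,0]

```text
t: 23.77
eef_pos: [0.4854, 0.1877, 0.1597]
eef_rot: [0.099, 0.7, 0.099, -0.7]
wrist_force: [0.1, -0.2, -3.7]
finger_gap: 0.0528
```

```bash
python3 -c "
from h import *
meas(12)"
```

```text
t 24.37 mean [-2.000e-03  4.900e-02  1.300e-02 -9.700e-02 -8.600e-02 -3.712e+00] sem [0.01  0.008 0.007 0.139 0.19  0.123] My [-0.027  0.032  0.028  0.056  0.049  0.053  0.05   0.054  0.057  0.069
  0.096  0.068]
```

apply_moves:
  plan:
    - [0,0,0,0,-6,0]
    - [0,0,0,0,-12,0]
    - [0,0,0,0,-18,0]
    - [0,0,0,0,-24,0]
    - [0,0,0,0,-24,0]
    - [0,0,0,0,-24,0]
    - [0,0,0,0,-24,0]
    - [0,0,0,0,-20,0]
    - [0,0,0,0,-15,0]
    - [0,0,0,0,-10,0]
    - [0,0,0,0,-4,0]
    - [0,0,0,0,0,0]

```text
t: 25.37
eef_pos: [0.4824, 0.1872, 0.1623]
eef_rot: [0.098, 0.703, 0.099, -0.697]
wrist_force: [1.1, -0.1, -4.2]
finger_gap: 0.0525
```

apply_moves:
  plan:
    - [0,0,0,0,0,0]
    - [0,0,0,0,0,0]

```text
t: 25.53
eef_pos: [0.4825, 0.1872, 0.1621]
eef_rot: [0.099, 0.701, 0.099, -0.7]
wrist_force: [0.6, -0.2, -3.4]
finger_gap: 0.0523
```

```bash
python3 -c "
from h import *
meas(12)"
```

```text
t 26.13 mean [ 1.000e-03 -3.800e-02 -1.000e-03 -3.400e-02  1.700e-02 -3.564e+00] sem [0.006 0.009 0.006 0.12  0.149 0.116] My [-0.013  0.011 -0.07  -0.081 -0.085 -0.018 -0.012 -0.011 -0.068 -0.033
 -0.062 -0.011]
```

The moment swung from +0.049 to -0.038 N m, a change of 0.087, so the left box is the rattler. I'll tip it two more times to complete the end-to-end sequence in either sense.

apply_moves:
  plan:
    - [0,0,0,0,6,0]
    - [0,0,0,0,12,0]
    - [0,0,0,0,18,0]
    - [0,0,0,0,24,0]
    - [0,0,0,0,24,0]
    - [0,0,0,0,24,0]
    - [0,0,0,0,24,0]
    - [0,0,0,0,20,0]
    - [0,0,0,0,15,0]
    - [0,0,0,0,10,0]
    - [0,0,0,0,4,0]
    - [0,0,0,0,0,0]

```text
t: 27.13
eef_pos: [0.4866, 0.1878, 0.1619]
eef_rot: [-0.099, -0.699, -0.098, 0.701]
wrist_force: [0.6, 0.7, -4.1]
finger_gap: 0.0524
```

apply_moves:
  plan:
    - [0,0,0,0,0,0]
    - [0,0,0,0,0,0]

```text
t: 27.3
eef_pos: [0.4856, 0.1878, 0.1601]
eef_rot: [0.099, 0.701, 0.099, -0.7]
wrist_force: [-0.2, 0.7, -3.8]
finger_gap: 0.0524
```

```bash
python3 -c "
from h import *
meas(10)"
```

```text
t 27.8 mean [ 5.000e-03  5.400e-02  2.000e-03  1.080e-01  7.700e-02 -3.749e+00] sem [0.011 0.008 0.009 0.162 0.185 0.226] My [0.044 0.049 0.039 0.009 0.045 0.029 0.089 0.089 0.073 0.075]
```

apply_moves:
  plan:
    - [0,0,0,0,-6,0]
    - [0,0,0,0,-12,0]
    - [0,0,0,0,-18,0]
    - [0,0,0,0,-24,0]
    - [0,0,0,0,-24,0]
    - [0,0,0,0,-24,0]
    - [0,0,0,0,-24,0]
    - [0,0,0,0,-20,0]
    - [0,0,0,0,-15,0]
    - [0,0,0,0,-10,0]
    - [0,0,0,0,-4,0]
    - [0,0,0,0,0,0]

```text
t: 28.8
eef_pos: [0.4823, 0.1872, 0.1623]
eef_rot: [0.098, 0.703, 0.099, -0.697]
wrist_force: [1.1, 0.0, -3.5]
finger_gap: 0.0524
```

apply_moves:
  plan:
    - [0,0,0,0,0,0]
    - [0,0,0,0,0,0]

```text
t: 28.97
eef_pos: [0.4825, 0.1872, 0.1621]
eef_rot: [0.099, 0.701, 0.099, -0.7]
wrist_force: [-0.2, 0.7, -4.2]
finger_gap: 0.0525
```

```bash
python3 - <<'E'
from h import *
meas(10)
t=imaging.capture("top");cv2.imwrite("pics/top2.png",t["image"])
t=imaging.capture("side");cv2.imwrite("pics/side2.png",t["image"])
plan([.677,-.1125,.165],np.radians(0))
E
```

```text
t 29.47 mean [ 0.006 -0.021  0.012  0.02  -0.248 -3.578] sem [0.013 0.01  0.01  0.167 0.143 0.104] My [ 0.004 -0.011 -0.064  0.033 -0.03  -0.045  0.007 -0.021 -0.01  -0.075]
t 29.57 pos [0.4837 0.1874 0.16  ] axes [[-0.0, 0.276, -0.961], [-0.0, -0.961, -0.276], [-1.0, 0.0, 0.0]] 
shift [  -5.   341.6 -102.9] turn [ 1.604e+01  3.000e-02 -1.000e-02] j [ 0.222  0.4    1.647 -0.     1.095  1.513] gap 0.0527 F [-0.52  0.19 -3.94] M [ 0.001 -0.066  0.009]
```

View pics/side2.png

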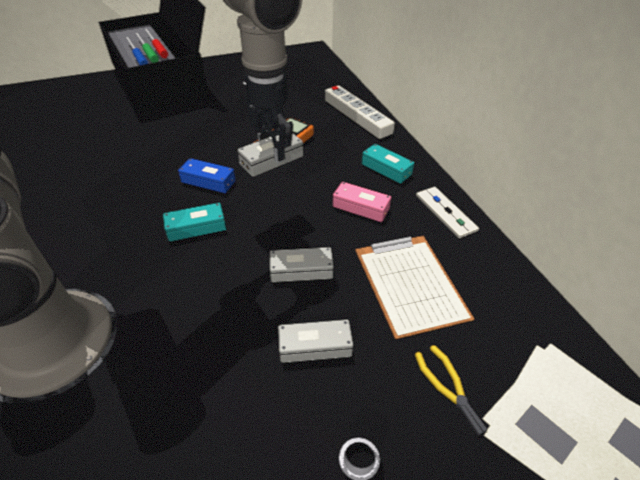

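The loose part has swung four times: +0.049, -0.038, +0.054, -0.021 N m. The side view shows both sound boxes in place at (302,265) and (315,340). Now I'll carry the left box to the clipboard.

apply_moves:
  plan:
    - [-1,15,-5,1,0,0]
    - [-2,45,-14,2,0,0]
    - [-3,80,-24,4,0,0]
    - [-4,115,-35,6,0,0]
    - [-5,150,-45,8,0,0]
    - [-5,185,-56,9,0,0]
    - [-5,220,-66,11,0,0]
    - [-5,255,-77,12,0,0]
    - [-5,290,-87,14,0,0]
    - [-5,318,-96,15,0,0]
    - [-5,335,-101,16,0,0]
    - [-5,342,-103,16,0,0]

```text
t: 30.57
eef_pos: [0.678, -0.116, 0.1643]
eef_rot: [0.001, -0.707, 0.001, 0.707]
wrist_force: [-0.6, -0.4, -4.0]
finger_gap: 0.0525
```

apply_moves:
  plan:
    - [0,0,0,0,0,0]
    - [0,0,0,0,0,0]
    - [0,0,0,0,0,0]
    - [0,0,0,0,0,0]
    - [0,0,0,0,0,0]
    - [0,0,0,0,0,0]

```text
t: 31.07
eef_pos: [0.6771, -0.1119, 0.1657]
eef_rot: [0.001, 0.707, 0.001, -0.707]
wrist_force: [-0.3, 0.6, -3.0]
finger_gap: 0.0528
```

```bash
python3 - <<'E'
from h import *
plan([.677,-.1125,.165],np.radians(0))
t=imaging.capture("top");cv2.imwrite("pics/top3.png",t["image"])
s=imaging.capture("side");cv2.imwrite("pics/side3.png",s["image"])
for uv in((302,270),(316,345)):
    p,f=fit(s,uv); print(p.round(4),round(f,3))
plan([.677,-.1125,.165],np.radians(0))
E
```

```text
t 31.07 pos [ 0.6771 -0.1119  0.1657] axes [[0.0, 0.002, -1.0], [-0.0, -1.0, -0.002], [-1.0, 0.0, -0.0]] 
shift [0.7 0.6 0.1] turn [ 0.11 -0.02 -0.01] j [-0.275  0.693  1.112 -0.     1.337  1.294] gap 0.0528 F [-0.33  0.59 -3.03] M [-0.051  0.    -0.002]
[ 4.792e-01 -2.000e-04 -2.752e-01] 0.042
[ 0.4446 -0.1783 -0.2731] 0.045
t 31.17 pos [ 0.6771 -0.1123  0.1656] axes [[0.0, 0.001, -1.0], [-0.0, -1.0, -0.001], [-1.0, 0.0, -0.0]] 
shift [0.6 0.2 0.1] turn [ 0.08 -0.02 -0.01] j [-0.276  0.693  1.111 -0.     1.337  1.294] gap 0.0527 F [ 0.62 -0.06 -2.96] M [ 0.008 -0.046  0.022]
```

View pics/side3.png

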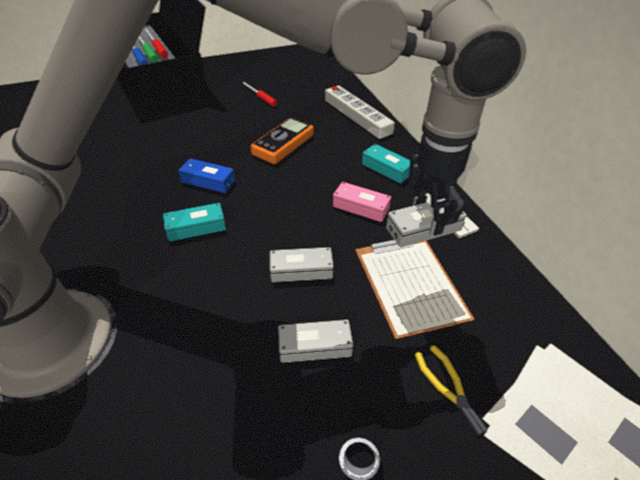

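View pics/top3.png

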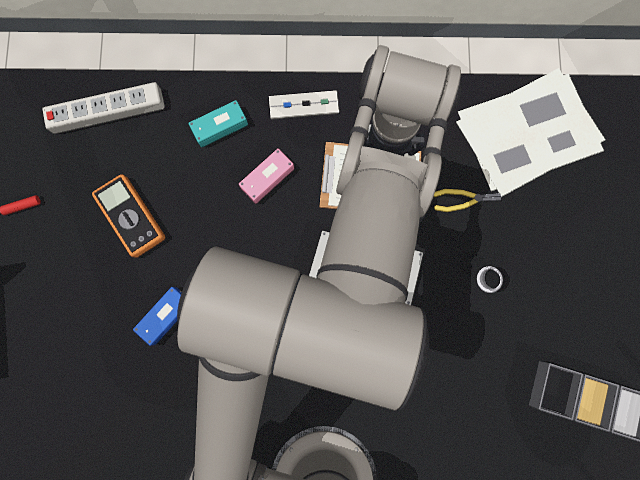

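The side view shows the box held level in the fingers at (425,220), above the clipboard. Both sound boxes stand at (302,265) and (315,340). The top view shows the bystanders unmoved: multimeter (128,215), pliers (465,200), reel (489,279). Handing in now.

```bash
python3 -c "
from plant import manip
print(abs(manip.sense()['joint_vel']).max()); print(manip.finish_job())"
```

```text
0.005187961090890049
the job is handed in; nothing more can be done
None
```

The left-hand box is the one that rattles. I handed in at about 31 s with the arm holding it over the clipboard; no verdict is reported.

**Shaking:** The change in moment about the line across each box showed which one was loose.

| Box | Change when tipped end to end (N m) | Result |
|---|---|---|
| Right | about 0.01 | sound |
| Middle | 0.03, then 0.015 on a repeat | sound |
| Left | about 0.087 (+0.049, -0.038, +0.054, -0.021 over four tips) | rattles |

Two of those readings were less clear:
- **Middle box:** its first result, 0.03 ± 0.015, was ambiguous. I tipped it again with a longer dwell, and it showed no real shift.
- **Right box:** the first single readings were noisy and differed by about 0.08. Averaging several readings showed no change.

**Last checks:**
- **Held box:** The fingers are at (0.677, -0.112), within about 1 mm of my clipboard centre estimate. The underside is about 0.155 m up, worked out from the finger height. The arm was still, and the box looked level in the side view.
- **Sound boxes:** Both stand upright within about 2 mm of where they started, measured from the side camera.
- **Bystanders:** The multimeter, pliers and reel look unmoved in the last pictures.
- **Not checked:** The arm hid the held box from the top camera, so its position comes from the arm's reported pose and the side view.

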